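Load a flanged sleeve on the gauging mandrel

TASK

Load the tall flanged sleeve for gauging: swing the keeper arm clear of the upright mandrel, then slide the sleeve, flange down, over the mandrel until it is fully home on the shoulder, lowering it in the grip rather than letting it drop. Then swing the keeper all the way back over the sleeve to its stop and let go. Leave the other fittings and the wrench where they are.

Things in the scene. Friction and masses are not known exactly. Their poses are not given: they have to be found in the camera images.
- sleeve: the part to load: stainless flanged sleeve, standing flange down on the table among two look-alikes. Tube 44 mm outside, 33 mm bore right through, 90 mm tall overall; at its foot a round flange 64 mm across and 8 mm thick. About 0.5 kg. Origin: centre of its underside; z up along the bore. It is the only fitting that has both a flange and the full 90 mm height.
- tube_plain: look-alike, not wanted: plain stainless tube, 44 mm outside, 33 mm bore, 90 mm tall, no flange. Stands on the table. Origin: centre of its underside, z up.
- ferrule_short: look-alike, not wanted: short stainless flanged sleeve, 44 mm outside, 33 mm bore, only 50 mm tall, flange 64 mm across and 8 mm thick at its foot. Stands on the table. Origin: centre of its underside, z up.
- reducer: bystander: ribbed stainless reducer, a stepped cone 68 mm across the foot and 95 mm tall, standing on the table. Origin: centre of its underside.
- wrench: bystander: wrench 190 mm long lying flat on the table. Origin: under its middle.
- mandrel_seat (a point): centre of the shoulder (68 mm across, 30 mm above the table) that the sleeve must sit on; part of the fixed grey gauging fixture, whose frame this is. z up along the steel mandrel: 30 mm diameter, 80 mm tall above this point, its top 6 mm tapered to 22 mm. Base plate 20 mm thick, x -65 to +135, y -70 to +70 mm. A pivot post 26 mm in diameter stands at x = +95 mm.
- keeper_pivot (a point): axis of the keeper on top of the pivot post, at the height of the keeper arm's underside: 95 mm above mandrel_seat and 95 mm from the mandrel axis (+x of the fixture). Same axes as mandrel_seat.
- keeper (a joint): angle (rad) of the keeper arm, a dark steel bar 24 mm wide, 8 mm thick. 0: at its stop, straight over the mandrel (along the fixture's -x from the pivot). Grows clockwise from above, swinging out to the fixture's +y, to a stop at 1.75. Friction (1 N at the knob) holds it where it is left. Starts at 0 to 0.2. Its underside passes 5 mm above a seated sleeve's top.
- keeper_knob (a point): middle of the upright black knob on the keeper arm, 135 mm from the pivot: a cylinder 22 mm in diameter and 40 mm tall, rising straight from the arm's top; this point is 22 mm above the arm's top and 18 mm below the knob's top. At joint 0 it lies 40 mm from the mandrel axis, on the -x side of the fixture.
Not all that is in view belongs to the job. What is shaped like the sleeve but orange or purple is not meant.

How it is judged:
By the outcome, as a careful person would: the job done as asked, in the order asked, and still so for the second after the job is handed in, with the robot touching nothing.
It also fails if it takes over 72 s, if anything falls off the work surface, if the arm or the gripper's body presses on something with over 40 N, if the wrist force passes 120 N, or if a joint passes its speed limit or range.

ROBOT

A 6-joint arm with a two-finger parallel gripper is mounted at the origin on the work surface. World frame = base frame: x ahead of the robot, y to its left, z up, the work surface at z = 0. Lengths are in m, angles in rad, forces in N, time in s.
With the tool pointing down it reaches from about 0.35 to 0.975 m from the base axis. Payload 4.9 kg.
Tool frame: the origin (TCP) lies on the centre line of the jaws, within the pads' length; the fingertips stand 22 mm ahead of it and the grasp point (between the pads) lies 3 mm ahead of it; z points along the fingers, y is the line along which they close (so a half turn about z gives the same grasp; the last joint's range is limited). The gripper opens to 85 mm and grips with 20 to 120 N. Pads are 22 mm wide; open, the fingers measure 114 mm over their backs; the gripper's body (76 mm by 85 mm) begins 54 mm behind the grasp point. The pads swing forward as they close: fully open they stand 13 mm farther back than shut.
Start: joints at [-1.265, 0.053, 1.613, -0, 1.476, -0.119], TCP at [0.258, -0.569, 0.253] pointing down, gripper open.
Joint ranges: [-3.01, 3.01], [-1.01, 2.22], [0.06, 2.58], [-1.02, 4.17], [0.09, 2.62], [-3.14, 3.14]. Speed limits (rad/s): [2.57, 2.57, 3.14, 3.14, 3.14, 3.14].

INTERFACE

Orientations are given as a rotation vector (axis times angle).
In Python, from plant import telemetry, vision, ticket, spotter gives the robot as it stands.
- The arm moves only by the shell command python3 -m pendant 'ROWS' [FORCE]. ROWS is JSON, a list of rows, each an object of numbers: "x", "y", "z": the shift along the world's x, y, z in mm; "turn": the turn about the world's z in degrees; "claw": the opening, from 0 (shut) to 1 (fully open). In form: [{"x": .., "y": .., "z": .., "turn": .., "claw": ..}, ...]. A call has 1 to 12 rows; each row shifts and turns the commanded pose from where the row before left it; what a row does not reach is not made up. A row lasts 1/12 s, in which the tool goes at most 41.7 mm and 7.16 degrees, less where a joint would pass 70% of its speed; a pose out of reach is approached as far as the arm can. A call with a gripper value outside its range is refused whole. The fingers move at their own pace and stop on an object; FORCE is the grip in N (left out, the last holds). Time passes only in rows, so rows that do not move let the fingers close. It gives the time, the measured TCP pose, the force, the opening and the grip force at its end, in the units of the state.
- telemetry.get_obs(): the state, without advancing time (a new reading comes with each control period).
- vision.get_image(name): name is "side" or "top"; returns a dict with "pixels" (420x560x3 uint8, blue, green, red), "z_map" (420x560 float32, m along the optical axis (not along the pixel's ray), 0 where there is no reading), "fx", "fy", "cx", "cy" (pixels), "R" (3x3) and "t" (3): a world point X has camera coordinates R X + t. Camera axes: x right, y down, z forward; pixel columns grow to the right and rows downward; lengths in m; the calibration is good to about 2 mm. A picture is of the moment at which its call begins.
- ticket.hand_in(): hands the job in; it is judged then, once.
Trained networks look in the newest picture that a camera, given by its name, has taken for a name from the list of things; names that differ only in an ending like _2 or _b are one class to them, and where a whole thing is asked for, a point or a joint stands for the part that bears it (a point fixed in the world has none). Each returns a list of dicts, best first, with "p" (0 to 1); they miss things now and then, are a little off and sometimes report something else, mostly with a low value. They report only what shows in the picture. A call takes as long as a camera call. They do not tell look-alikes from the thing itself.
- spotter.outline_of(target, camera): "region" (420x560 bool, what is visible of it) and "position" ([column, row] in pixels, amid what is visible of it).
- spotter.pinpoint(target, camera): "position" ([column, row] in pixels: a listed point, or the origin of a listed thing).
The state is a dict: "time_s": time; "q": joint angles; "qvel": joint speeds; "joint_efforts": joint torques, N m; "tool_pos": TCP position; "tool_rot": TCP orientation; "contact_force": force on the tool from outside, world axes, zero at the start; "wrist_torque": the same for the moment, N m; "opening": finger opening in m; "finger_force": force on a finger pad.
Only numpy, scipy, OpenCV 4.12 (cv2) and the standard library are available. Lean on these libraries where they do the work, as an engineer would, in place of code of your own. Each camera call takes 0.05 s, during which the arm holds its last target. There are 200 camera calls.

## Working session

There is one attempt and no reset: what is moved stays moved. The work goes in short steps, Python scripts to look and compute and a shell command to move; the robot and the scene stay as the last step left them, time stands still between calls to the robot, and variables do not carry over. Pictures are saved under pics/ and viewed, at most 10 in all, crops included, and the job is handed in when it is done.

```bash
mkdir -p pics; cat > h.py <<'E'
import numpy as np, cv2
from plant import telemetry, vision, ticket, spotter
def look(cam,name=None):
    im=vision.get_image(cam)
    if name: cv2.imwrite('pics/'+name,im['pixels'])
    return im
def cloud(im):
    z=im['z_map'].astype(float); v,u=np.mgrid[:z.shape[0],:z.shape[1]]
    c=np.stack([(u-im['cx'])/im['fx']*z,(v-im['cy'])/im['fy']*z,z],-1)
    return (c-np.array(im['t']))@np.array(im['R'])   # R^T (c-t)
def ray_at(im,uv,h):
    R=np.array(im['R']);o=-R.T@np.array(im['t'])
    d=R.T@np.array([(uv[0]-im['cx'])/im['fx'],(uv[1]-im['cy'])/im['fy'],1])
    return o+d*(h-o[2])/d[2]
E
python3 - <<'E'
from h import *
for c in ['side','top']:
    im=look(c,c+'1.png'); P=cloud(im)
    R=np.array(im['R']); print(c,(-R.T@np.array(im['t'])).round(3))
    for n in ['sleeve','tube_plain','ferrule_short','reducer','wrench','keeper']:
        for d in spotter.outline_of(n,c)[:4]:
            q=P[d['region']&(im['z_map']>0)]
            print(n,round(d['p'],2),np.round(d['position']),q.mean(0).round(3) if len(q) else '', np.percentile(q,98,axis=0).round(3) if len(q) else '')
    for n in ['mandrel_seat','keeper_pivot','keeper_knob','sleeve']:
        for d in spotter.pinpoint(n,c)[:3]: 
            print('pt',n,round(d['p'],2),np.round(d['position'],1),[ray_at(im,d['position'],h).round(3).tolist() for h in {'mandrel_seat':[.03],'keeper_pivot':[.125],'keeper_knob':[.155],'sleeve':[0]}[n]])
E
```

```text
side [0.139 0.848 0.912]
sleeve 0.77 [316. 206.] [ 0.428 -0.168  0.046] [ 0.458 -0.148  0.09 ]
sleeve 0.66 [357. 218.] [ 0.312 -0.179  0.043] [ 0.347 -0.158  0.09 ]
sleeve 0.59 [333. 185.] [ 0.419 -0.28   0.049] [ 0.443 -0.262  0.09 ]
tube_plain 0.97 [312. 165.] [ 0.496 -0.364  0.05 ] [ 0.518 -0.348  0.09 ]
ferrule_short 0.85 [258. 195.] [ 0.615 -0.201  0.025] [ 0.647 -0.178  0.05 ]
ferrule_short 0.19 [315. 164.] [ 0.496 -0.364  0.051] [ 0.519 -0.348  0.09 ]
reducer 0.65 [260. 156.] [ 0.681 -0.356  0.043] [ 0.711 -0.336  0.095]
wrench 0.96 [280. 385.] [0.343 0.351 0.005] [0.438 0.37  0.009]
keeper 0.94 [262. 219.] [0.507 0.037 0.137] [0.591 0.048 0.172]
pt mandrel_seat 0.59 [271.6 253.8] [[0.485, 0.032, 0.03]]
pt keeper_pivot 0.92 [234.6 214.6] [[0.585, 0.024, 0.125]]
pt keeper_knob 0.94 [286.2 221.7] [[0.443, 0.037, 0.155]]
pt sleeve 0.98 [355.  227.1] [[0.318, -0.173, 0.0]]
pt sleeve 0.76 [316.8 216.4] [[0.431, -0.181, 0.0]]
pt sleeve 0.74 [329.  192.8] [[0.43, -0.298, 0.0]]
top [ 0.157 -0.028  1.631]
sleeve 0.68 [334. 243.] [ 0.426 -0.175  0.04 ] [ 0.451 -0.15   0.093]
sleeve 0.61
[... 225 characters left out ...]
9. 164.] [ 0.678 -0.362  0.051] [ 0.705 -0.336  0.099]
reducer 0.35 [344. 185.] [ 0.614 -0.206  0.023] [ 0.641 -0.18   0.054]
wrench 0.71 [160. 270.] [0.335 0.35  0.006] [0.426 0.369 0.014]
keeper 0.63 [265. 204.] [0.52  0.031 0.134] [0.595 0.047 0.176]
pt mandrel_seat 0.66 [269.5 224.5] [[0.48, 0.02, 0.03]]
pt keeper_pivot 0.74 [344.2 184.7] [[0.586, -0.192, 0.125]]
pt keeper_pivot 0.66 [269.1 183.5] [[0.581, 0.024, 0.125]]
pt keeper_pivot 0.41 [335.4 246.4] [[0.406, -0.17, 0.125]]
pt keeper_knob 0.69 [261.4 224.1] [[0.455, 0.039, 0.155]]
pt sleeve 0.65 [371.2 248.7] [[0.424, -0.291, 0.0]]
pt sleeve 0.63 [269.7 179.9] [[0.627, 0.027, 0.0]]
pt sleeve 0.62 [331.1 285.5] [[0.308, -0.172, 0.0]]
```

```bash
python3 - <<'E'
import cv2
a=cv2.imread('pics/side1.png')[120:330,170:430]
cv2.imwrite('pics/s1c.png',cv2.resize(a,None,fx=2.8,fy=2.8,interpolation=cv2.INTER_CUBIC)[:600])
a=cv2.imread('pics/top1.png')[130:320,220:450]
cv2.imwrite('pics/t1c.png',cv2.resize(a,None,fx=3.1,fy=3.1,interpolation=cv2.INTER_CUBIC)[:600])
E
```

```text
(no output)
```

View pics/s1c.png

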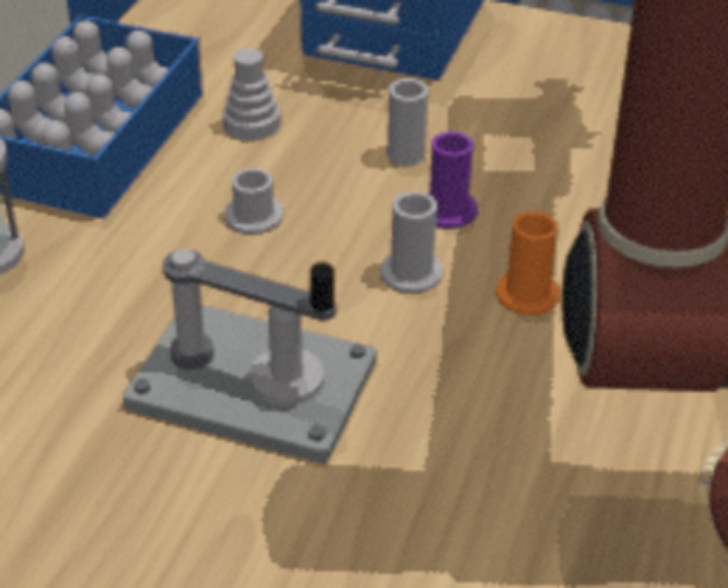

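View pics/t1c.png

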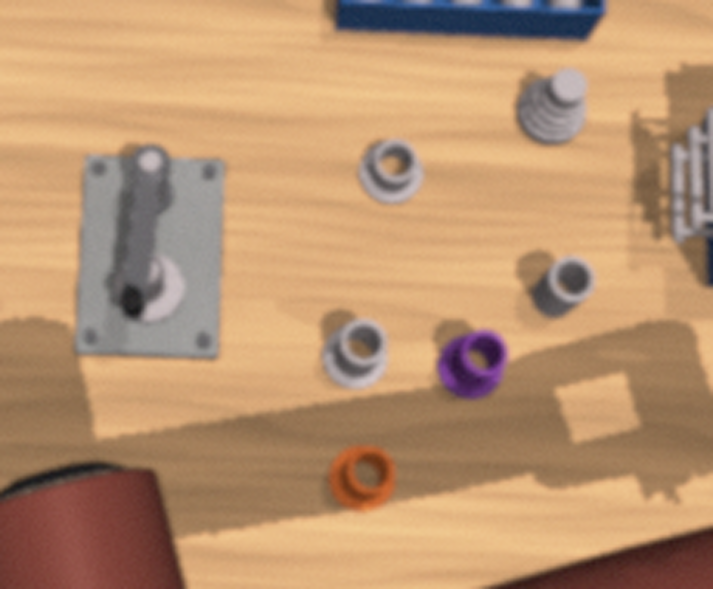

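The side view shows the steel flanged sleeve in the middle (full image ~(316,206)), with orange and purple decoys beside it. The fixture is at ~(270,235), with the keeper nearly over the mandrel. In the top view the sleeve is at ~(334,243) and the fixture plate is nearly aligned with world x. Next I'll refine the geometry from depth.

```bash
cat >> h.py <<'E'
from scipy.optimize import least_squares
def circ(p,r):
    c0=p.mean(0)
    return least_squares(lambda c:np.hypot(*(p-c).T)-r,c0,loss='soft_l1',f_scale=.002).x
E
python3 - <<'E'
from h import *
for c in ['side','top']:
    im=look(c);P=cloud(im);X,Y,Z=P[...,0],P[...,1],P[...,2];ok=im['z_map']>0
    dz=.003 if c=='top' else 0
    Z=Z-dz
    m=ok&(abs(Z-.02)<.006)&(X>.35)&(X<.68)&(Y>-.09)&(Y<.15)
    r=cv2.minAreaRect((P[m][:,:2]*1000).astype(np.float32)); print(c,'plate',r)
    # exact plate corners direction
    m=ok&(Z>.118)&(Z<.142)&(X>.40)&(X<.65)&(Y>-.05)&(Y<.12)
    q=P[m][:,:2]; r=cv2.minAreaRect((q*1000).astype(np.float32)); print('arm',r)
    m=ok&(Z>.150)&(Z<.20)&(X>.40)&(X<.65)&(Y>-.05)&(Y<.12)
    print('knob',P[m].mean(0).round(4),P[m].min(0).round(3),P[m].max(0).round(3))
    m=ok&(abs(Z-.03)<.004)&(X>.42)&(X<.54)&(Y>-.03)&(Y<.08)
    print('shoulder',m.sum(),P[m].mean(0).round(4),P[m].min(0).round(3),P[m].max(0).round(3))
    m=ok&(Z>.085)&(Z<.1)&(X>.37)&(X<.49)&(Y>-.22)&(Y<-.13)
    print('sleeve top',m.sum(),circ(P[m][:,:2],.0195).round(4),P[m].min(0).round(3),P[m].max(0).round(3))
    m=ok&(Z>.02)&(Z<.08)&(X>.37)&(X<.49)&(Y>-.22)&(Y<-.13)
    print('wall',m.sum(),circ(P[m][:,:2],.022).round(4))
E
```

```text
side plate ((521.0280151367188, 27.632793426513672), (200.85797119140625, 145.248779296875), 0.26339811086654663)
arm ((517.2365112304688, 28.57094955444336), (41.263484954833984, 165.75796508789062), 88.76962280273438)
knob [0.4446 0.041  0.1653] [0.435 0.026 0.15 ] [0.456 0.05  0.175]
shoulder 284 [0.4822 0.0343 0.029 ] [ 0.43  -0.03   0.026] [0.521 0.08  0.034]
sleeve top 76 [ 0.4305 -0.1763] [ 0.408 -0.201  0.085] [ 0.45  -0.155  0.093]
wall 301 [ 0.4305 -0.178 ]
top plate ((520.6634521484375, 27.12258529663086), (200.35693359375, 139.44625854492188), 0.40104255080223083)
arm ((517.237548828125, 29.07269287109375), (35.303218841552734, 164.49636840820312), 88.26831817626953)
knob [0.4453 0.0368 0.1712] [0.436 0.028 0.154] [0.458 0.047 0.18 ]
shoulder 103 [0.4837 0.0179 0.0318] [ 0.438 -0.025  0.029] [0.535 0.08  0.037]
sleeve top 40 [ 0.4304 -0.1765] [ 0.41  -0.198  0.088] [ 0.451 -0.157  0.098]
wall 104 [ 0.4286 -0.1759]
```

```bash
python3 - <<'E'
from h import *
from scipy.spatial.transform import Rotation as R
o=telemetry.get_obs(); print(o['time_s'],o['tool_pos'],R.from_rotvec(o['tool_rot']).as_matrix().round(3),o['opening'])
E
python3 -m pendant '[{"x":11,"y":36},{"x":11,"y":36},{"x":11,"y":36},{"x":11,"y":36},{"x":11,"y":36},{"x":11,"y":36},{"x":11,"y":36},{"x":11,"y":36},{"x":11,"y":36},{"x":11,"y":36},{"x":11,"y":36},{"x":11,"y":36}]' 20
```

```text
1.2 [ 0.25759766 -0.56944135  0.25333976] [[ 0.911  0.412  0.   ]
 [ 0.412 -0.911 -0.   ]
 [-0.     0.    -1.   ]] 0.0854636905942801validation failed for argument at $[0]...
```

```bash
python3 -m pendant '[{"x":9,"y":30,"z":0,"turn":7,"claw":0.6},{"x":9,"y":30,"z":0,"turn":7,"claw":0.6},{"x":9,"y":30,"z":0,"turn":7,"claw":0.6},{"x":9,"y":30,"z":0,"turn":7,"claw":0.6},{"x":9,"y":30,"z":0,"turn":7,"claw":0.6},{"x":9,"y":30,"z":0,"turn":7,"claw":0.6},{"x":9,"y":30,"z":0,"turn":7,"claw":0.6},{"x":9,"y":30,"z":0,"turn":7,"claw":0.6},{"x":9,"y":30,"z":0,"turn":7,"claw":0.6},{"x":9,"y":30,"z":0,"turn":7,"claw":0.6},{"x":9,"y":30,"z":0,"turn":7,"claw":0.6},{"x":9,"y":30,"z":0,"turn":7,"claw":0.6}]' 20
```

```text
time_s: 2.2
tool_pos: [0.3657, -0.208, 0.2535]
tool_rot: [1.831, 2.552, -0.0]
contact_force: [0.8, 0.2, -0.5]
opening: 0.0514
finger_force: 0.0
```

```bash
python3 -m pendant '[{"x":9,"y":28,"z":0,"turn":7,"claw":0.6},{"x":9,"y":28,"z":0,"turn":7,"claw":0.6},{"x":9,"y":28,"z":0,"turn":7,"claw":0.6},{"x":9,"y":28,"z":0,"turn":7,"claw":0.6},{"x":9,"y":28,"z":0,"turn":7,"claw":0.6},{"x":9,"y":28,"z":0,"turn":7,"claw":0.6},{"x":9,"y":28,"z":0,"turn":7,"claw":0.6},{"x":9,"y":28,"z":0,"turn":7,"claw":0.6},{"x":9,"y":23,"z":0,"turn":7,"claw":0.6},{"x":0,"y":0,"z":0,"turn":4,"claw":0.6},{"x":0,"y":0,"z":0,"turn":0,"claw":0.6}]' 20; python3 -c "
from h import *
print(telemetry.get_obs())"
```

```text
time_s: 3.12
tool_pos: [0.4467, 0.0387, 0.2533]
tool_rot: [-0.122, -3.139, 0.0]
contact_force: [0.6, 0.6, 0.0]
opening: 0.0513
finger_force: 0.0
{'time_s': 3.1167, 'q': array([-7.96505898e-02, -3.92585138e-01,  2.00519859e+00, -1.23234708e-04,
        1.52909524e+00, -1.57292394e+00]), 'qvel': array([-0.03629146, -0.01197873,  0.01005194, -0.00590153,  0.00180863,
        0.09436091]), 'joint_efforts': array([ 8.16053376e-01, -2.04660738e+01, -3.76766682e+01,  7.49639492e-02,
       -2.52402329e-02, -4.92550079e-01]), 'tool_pos': array([0.4467042 , 0.0387485 , 0.25334765]), 'tool_rot': array([-1.21729552e-01, -3.13911232e+00,  1.85787729e-04]), 'contact_force': array([0.61542279, 0.60285187, 0.0420857 ]), 'wrist_torque': array([-0.00295264,  0.00450923, -0.02742951]), 'finger_force': 0.0, 'opening': 0.05133754361675012}
```

```bash
python3 -m pendant '[{"x":0,"y":0,"z":-35,"turn":0,"claw":0.6},{"x":0,"y":0,"z":-30,"turn":0,"claw":0.6},{"x":0,"y":0,"z":-15,"turn":0,"claw":0.6},{"x":0,"y":0,"z":-11,"turn":0,"claw":0.35},{"x":0,"y":0,"z":0,"turn":0,"claw":0.35},{"x":0,"y":0,"z":0,"turn":0,"claw":0.35}]' 20
python3 - <<'E'
import numpy as np
c=np.array([.581,.0275]);t0=.085;p0=None
for t in np.deg2rad(np.arange(4.87,96.2,7)):
    p=c+.135*np.array([-np.cos(t),np.sin(t)])
    if p0 is not None: print(((p-p0)*1000).round(1))
    p0=p
E
```

```text
time_s: 3.62
tool_pos: [0.4467, 0.0372, 0.1626]
tool_rot: [0.13, 3.139, -0.0]
contact_force: [-0.5, 0.3, 0.3]
opening: 0.0301
finger_force: 0.0
[ 2.4 16.3]
[ 4.4 15.9]
[ 6.3 15.2]
[ 8.1 14.4]
[ 9.8 13.3]
[11.3 12. ]
[12.7 10.5]
[13.9  8.9]
[14.9  7.1]
[15.6  5.3]
[16.1  3.3]
[16.4  1.3]
[16.5 -0.7]
```

```bash
python3 -m pendant '[{"x":2,"y":16,"z":0,"turn":-7,"claw":0.35},{"x":4,"y":16,"z":0,"turn":-7,"claw":0.35},{"x":6,"y":15,"z":0,"turn":-7,"claw":0.35},{"x":8,"y":14.5,"z":0,"turn":-7,"claw":0.35},{"x":10,"y":13.5,"z":0,"turn":-7,"claw":0.35},{"x":11,"y":12,"z":0,"turn":-7,"claw":0.35},{"x":13,"y":10.5,"z":0,"turn":-7,"claw":0.35},{"x":14,"y":9,"z":0,"turn":-7,"claw":0.35},{"x":15,"y":7,"z":0,"turn":-7,"claw":0.35},{"x":15.5,"y":5.5,"z":0,"turn":-7,"claw":0.35},{"x":16,"y":3.5,"z":0,"turn":-7,"claw":0.35},{"x":16.5,"y":1,"z":0,"turn":-7,"claw":0.35}]' 20 &&  python3 -m pendant '[{"x":8,"y":0,"z":0,"turn":-3,"claw":0.35},{"x":4,"y":0,"z":0,"turn":-2,"claw":0.35},{"x":0,"y":0,"z":0,"turn":0,"claw":0.35}]'
python3 - <<'E'
from h import *
look('side','side2.png')
for c in ['side','top']:
    im=look(c);print(c,[(round(d['p'],2),ray_at(im,d['position'],.155).round(3)) for d in spotter.pinpoint('keeper_knob',c)])
E
```

```text
time_s: 4.62
tool_pos: [0.5791, 0.1618, 0.1645]
tool_rot: [2.202, 2.24, 0.003]
contact_force: [-1.9, 2.0, 0.6]
opening: 0.0301
finger_force: 0.8
time_s: 4.87
tool_pos: [0.5917, 0.161, 0.1646]
tool_rot: [2.291, 2.146, 0.005]
contact_force: [0.1, 0.2, -0.5]
opening: 0.0299
finger_force: 0.0
side [(0.81, array([0.593, 0.161, 0.155]))]
top []
```

View pics/side2.png

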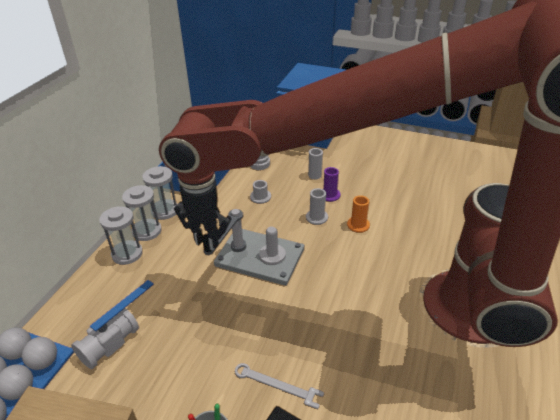

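The keeper is swung out to ~90° (knob at ~(212,245)), so the mandrel at (272,240) is clear. Next: release, rise, and go over the sleeve.

```bash
python3 -m pendant '[{"x":0,"y":0,"z":0,"turn":0,"claw":0.6},{"x":0,"y":0,"z":10,"turn":0,"claw":0.6},{"x":0,"y":0,"z":30,"turn":0,"claw":0.6},{"x":0,"y":0,"z":35,"turn":0,"claw":0.6},{"x":0,"y":0,"z":25,"turn":0,"claw":1},{"x":-10,"y":-20,"z":0,"turn":6,"claw":1},{"x":-16,"y":-34,"z":0,"turn":6,"claw":1},{"x":-16,"y":-34,"z":0,"turn":6,"claw":1},{"x":-16,"y":-34,"z":0,"turn":6,"claw":1},{"x":-16,"y":-34,"z":0,"turn":6,"claw":1},{"x":-16,"y":-34,"z":0,"turn":6,"claw":1},{"x":-16,"y":-34,"z":0,"turn":6,"claw":1}]' 30 &&  python3 -m pendant '[{"x":-16,"y":-34,"z":0,"turn":6,"claw":1},{"x":-16,"y":-34,"z":0,"turn":6,"claw":1},{"x":-16,"y":-34,"z":0,"turn":6,"claw":1},{"x":-7,"y":-12,"z":0,"turn":0,"claw":1},{"x":0,"y":0,"z":-10,"turn":0,"claw":1},{"x":0,"y":0,"z":0,"turn":0,"claw":1}]'
python3 - <<'E'
from h import *
o=telemetry.get_obs(); print(o['tool_pos'],o['q'])
im=look('side','side3.png')
P=cloud(im);X,Y,Z=P[...,0],P[...,1],P[...,2];ok=im['z_map']>0
m=ok&(Z>.118)&(Z<.142)&(X>.40)&(X<.65)&(Y>-.05)&(Y<.2)
print('arm',cv2.minAreaRect((P[m][:,:2]*1000).astype(np.float32)))
# mandrel
m=ok&(Z>.04)&(Z<.106)&(X>.45)&(X<.52)&(Y>-.01)&(Y<.06)
print('mandrel wall',m.sum(),circ(P[m][:,:2],.015).round(4))
m=ok&(Z>.107)&(Z<.115)&(X>.45)&(X<.52)&(Y>-.01)&(Y<.06)
print('mandrel top',m.sum(),P[m].mean(0))
m=ok&(Z>.02)&(Z<.08)&(X>.37)&(X<.49)&(Y>-.22)&(Y<-.13)
print('sleeve',m.sum(),circ(P[m][:,:2],.022).round(4))
im=look('top')
P=cloud(im);X,Y,Z=P[...,0],P[...,1],P[...,2];ok=im['z_map']>0
m=ok&(Z>.107)&(Z<.118)&(X>.45)&(X<.52)&(Y>-.01)&(Y<.06)
print('mandrel top t',m.sum(),P[m].mean(0))
m=ok&(Z>.04)&(Z<.106)&(X>.45)&(X<.52)&(Y>-.01)&(Y<.06)
print('mandrel wall',m.sum(),circ(P[m][:,:2],.015).round(4))
E
```

```text
time_s: 6.12
tool_pos: [0.4825, -0.0642, 0.2633]
tool_rot: [1.36, 2.83, 0.0]
contact_force: [0.7, -0.7, -0.0]
opening: 0.0853
finger_force: 0.0
time_s: 6.62
tool_pos: [0.4281, -0.1761, 0.2511]
tool_rot: [-0.916, -3.004, -0.001]
contact_force: [-0.0, 0.6, -0.9]
opening: 0.0854
finger_force: 0.0
[ 0.42814914 -0.17614765  0.25111559] [-5.51557830e-01 -3.49833954e-01  1.97707936e+00  5.05060289e-04
  1.51598448e+00 -1.53022148e+00]
arm ((580.6702270507812, 90.7447509765625), (36.60722732543945, 168.0484161376953), 0.3641154170036316)
mandrel wall 238 [0.4866 0.0253]
mandrel top 47 [0.48473925 0.02867999 0.10901723]
sleeve 300 [ 0.4308 -0.1779]
mandrel top t 46 [0.48664413 0.02650896 0.11015089]
mandrel wall 70 [0.4873 0.0269]
```

```bash
python3 -m pendant '[{"x":2.5,"y":-1,"z":-20,"turn":0,"claw":1},{"x":0,"y":0,"z":-35,"turn":0,"claw":1},{"x":0,"y":0,"z":-35,"turn":0,"claw":1},{"x":0,"y":0,"z":-35,"turn":0,"claw":1},{"x":0,"y":0,"z":-30,"turn":0,"claw":1},{"x":0,"y":0,"z":-15,"turn":0,"claw":1},{"x":0,"y":0,"z":-8,"turn":0,"claw":1},{"x":0,"y":0,"z":0,"turn":0,"claw":0.4},{"x":0,"y":0,"z":0,"turn":0,"claw":0.4},{"x":0,"y":0,"z":0,"turn":0,"claw":0.4},{"x":0,"y":0,"z":0,"turn":0,"claw":0.4},{"x":0,"y":0,"z":0,"turn":0,"claw":0.4}]' 50
```

```text
time_s: 7.72
tool_pos: [0.4329, -0.178, 0.0766]
tool_rot: [0.912, 3.002, -0.002]
contact_force: [-1.2, 0.4, 5.7]
opening: 0.043
finger_force: 51.5
```

```bash
python3 -m pendant '[{"x":0,"y":0,"z":15,"turn":0,"claw":0.4},{"x":0,"y":0,"z":35,"turn":0,"claw":0.4},{"x":0,"y":0,"z":35,"turn":0,"claw":0.4},{"x":0,"y":0,"z":35,"turn":0,"claw":0.4},{"x":5,"y":15,"z":20,"turn":0,"claw":0.4},{"x":9,"y":32,"z":0,"turn":0,"claw":0.4},{"x":9,"y":35,"z":0,"turn":0,"claw":0.4},{"x":9,"y":35,"z":0,"turn":0,"claw":0.4},{"x":9,"y":35,"z":0,"turn":0,"claw":0.4},{"x":8,"y":33,"z":0,"turn":0,"claw":0.4},{"x":4,"y":20,"z":0,"turn":0,"claw":0.4},{"x":0,"y":0,"z":0,"turn":0,"claw":0.4}]' 50
python3 -m pendant '[{"x":0,"y":0,"z":0,"turn":0,"claw":0.4},{"x":0,"y":0,"z":0,"turn":0,"claw":0.4}]'
cat > ms.py <<'E'
from h import *
import sys
o=telemetry.get_obs(); T=o['tool_pos']; print(T.round(4))
for c in ['side','top']:
    im=look(c,c+sys.argv[1]+'.png')
    P=cloud(im);X,Y,Z=P[...,0],P[...,1],P[...,2];ok=im['z_map']>0
    b=T[2]-.071
    near=ok&(np.hypot(X-T[0],Y-T[1])<.05)
    m=near&(Z>b+.012)&(Z<b+.04); print(c,'tube',m.sum(),circ(P[m][:,:2],.022).round(4) if m.sum()>9 else '')
    m=near&(Z>b-.004)&(Z<b+.012); print('flange',m.sum(),P[m].min(0).round(4) if m.any() else '',circ(P[m&(Z>b-.004)][:,:2],.032).round(4) if m.sum()>9 else '')
    for zl,zh in((.04,.075),(.075,.105)):
        m=ok&(Z>zl)&(Z<min(zh,b-.006))&(X>.45)&(X<.52)&(Y>-.01)&(Y<.06); print('mandrel',zl,m.sum(),circ(P[m][:,:2],.015).round(4) if m.sum()>9 else '')
E
python3 ms.py 4
```

```text
time_s: 8.72
tool_pos: [0.4841, 0.0314, 0.2136]
tool_rot: [-0.906, -3.006, -0.003]
contact_force: [0.5, -0.1, -4.5]
opening: 0.043
finger_force: 52.7
time_s: 8.88
tool_pos: [0.484, 0.0275, 0.2137]
tool_rot: [-0.913, -3.005, 0.001]
contact_force: [-0.1, -0.4, -4.4]
opening: 0.0429
finger_force: 52.7
[0.484  0.0275 0.2137]
side tube 168 [0.4822 0.0269]
flange 229 [0.4504 0.0026 0.1387] [0.4848 0.0202]
mandrel 0.04 116 [0.4869 0.0255]
mandrel 0.075 113 [0.4871 0.0253]
top tube 26 [0.4824 0.0276]
flange 87 [0.453  0.0045 0.1392] [0.4898 0.0264]
mandrel 0.04 0 
mandrel 0.075 0
```

```bash
python3 -m pendant '[{"x":2.5,"y":-0.6,"z":-8,"turn":0,"claw":0.4},{"x":2,"y":-0.6,"z":-12,"turn":0,"claw":0.4},{"x":0,"y":0,"z":-4,"turn":0,"claw":0.4},{"x":0,"y":0,"z":0,"turn":0,"claw":0.4},{"x":0,"y":0,"z":0,"turn":0,"claw":0.4}]' 50
python3 ms.py 5; python3 -c "
import cv2
a=cv2.imread('pics/side5.png')[150:300,190:350];cv2.imwrite('pics/s5c.png',cv2.resize(a,None,fx=4,fy=4,interpolation=cv2.INTER_CUBIC))"
```

```text
time_s: 9.4
tool_pos: [0.4884, 0.0265, 0.1891]
tool_rot: [-0.913, -3.004, 0.001]
contact_force: [-0.2, -0.8, -4.5]
opening: 0.043
finger_force: 52.7
[0.4884 0.0265 0.1891]
side tube 158 [0.4868 0.0257]
flange 230 [0.454  0.0021 0.1142] [0.4893 0.019 ]
mandrel 0.04 121 [0.4865 0.0253]
mandrel 0.075 67 [0.4864 0.0254]
top tube 27 [0.4871 0.027 ]
flange 61 [0.4613 0.0047 0.115 ] [0.4957 0.0255]
mandrel 0.04 0 
mandrel 0.075 0
```

View pics/s5c.png

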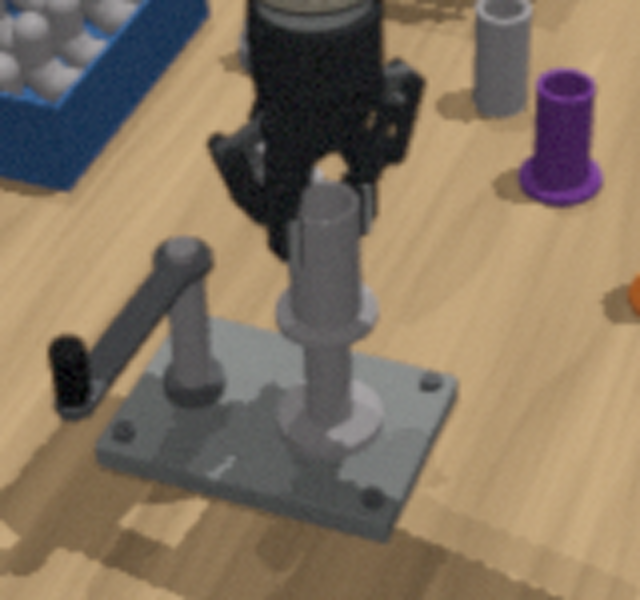

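The sleeve hangs right above the mandrel (crop ~(328,300) over (328,380)) and is aligned within about 0.5 mm. I'll lower it gently onto the taper.

```bash
python3 -m pendant '[{"x":0,"y":0,"z":-4,"turn":0,"claw":0.4},{"x":0,"y":0,"z":-4,"turn":0,"claw":0.4},{"x":0,"y":0,"z":-4,"turn":0,"claw":0.4},{"x":0,"y":0,"z":-4,"turn":0,"claw":0.4},{"x":0,"y":0,"z":0,"turn":0,"claw":0.4},{"x":0,"y":0,"z":0,"turn":0,"claw":0.4}]' 50; python3 -m pendant '[{"x":0,"y":0,"z":-4,"turn":0,"claw":0.4},{"x":0,"y":0,"z":-4,"turn":0,"claw":0.4},{"x":0,"y":0,"z":-4,"turn":0,"claw":0.4}]'
```

```text
time_s: 10.0
tool_pos: [0.4887, 0.0267, 0.1737]
tool_rot: [-0.913, -3.005, 0.0]
contact_force: [-0.4, 0.3, -4.8]
opening: 0.0429
finger_force: 52.7
time_s: 10.25
tool_pos: [0.4891, 0.0267, 0.1621]
tool_rot: [0.913, 3.006, 0.0]
contact_force: [0.4, -0.1, -4.1]
opening: 0.0429
finger_force: 52.8
```

```bash
python3 -m pendant '[{"x":0,"y":0,"z":-6,"turn":0,"claw":0.4},{"x":0,"y":0,"z":-6,"turn":0,"claw":0.4},{"x":0,"y":0,"z":-6,"turn":0,"claw":0.4},{"x":0,"y":0,"z":-6,"turn":0,"claw":0.4},{"x":0,"y":0,"z":0,"turn":0,"claw":0.4}]' 50 && python3 -m pendant '[{"x":0,"y":0,"z":-6,"turn":0,"claw":0.4},{"x":0,"y":0,"z":-6,"turn":0,"claw":0.4},{"x":0,"y":0,"z":-6,"turn":0,"claw":0.4},{"x":0,"y":0,"z":-5,"turn":0,"claw":0.4},{"x":0,"y":0,"z":0,"turn":0,"claw":0.4},{"x":0,"y":0,"z":0,"turn":0,"claw":0.4}]'
```

```text
time_s: 10.67
tool_pos: [0.4879, 0.0268, 0.1363]
tool_rot: [-0.912, -3.003, 0.001]
contact_force: [-0.1, -0.6, -5.3]
opening: 0.0432
finger_force: 52.7
time_s: 11.17
tool_pos: [0.4887, 0.0267, 0.1147]
tool_rot: [-0.913, -3.005, 0.0]
contact_force: [0.2, -0.1, -4.6]
opening: 0.043
finger_force: 52.7
```

```bash
python3 -m pendant '[{"x":0,"y":0,"z":-2,"turn":0,"claw":0.4},{"x":0,"y":0,"z":-2,"turn":0,"claw":0.4},{"x":0,"y":0,"z":-2,"turn":0,"claw":0.4},{"x":0,"y":0,"z":0,"turn":0,"claw":0.4},{"x":0,"y":0,"z":0,"turn":0,"claw":0.4}]' 50 && python3 -m pendant '[{"x":0,"y":0,"z":-1,"turn":0,"claw":0.4},{"x":0,"y":0,"z":-1,"turn":0,"claw":0.4},{"x":0,"y":0,"z":0,"turn":0,"claw":0.4}]'
```

```text
time_s: 11.58
tool_pos: [0.4889, 0.0267, 0.1092]
tool_rot: [-0.913, -3.006, 0.0]
contact_force: [0.5, -0.2, -3.8]
opening: 0.0426
finger_force: 52.7
time_s: 11.83
tool_pos: [0.4889, 0.0267, 0.1071]
tool_rot: [-0.913, -3.006, 0.0]
contact_force: [0.1, -0.2, -3.7]
opening: 0.0429
finger_force: 52.7
```

```bash
python3 -m pendant '[{"x":0,"y":0,"z":-1,"turn":0,"claw":0.4},{"x":0,"y":0,"z":-1,"turn":0,"claw":0.4},{"x":0,"y":0,"z":0,"turn":0,"claw":0.4}]' && python3 -m pendant '[{"x":0,"y":0,"z":-1,"turn":0,"claw":0.4},{"x":0,"y":0,"z":0,"turn":0,"claw":0.4}]'
```

```text
time_s: 12.08
tool_pos: [0.4894, 0.0266, 0.1068]
tool_rot: [0.913, 3.006, -0.0]
contact_force: [-4.4, 1.0, 5.2]
opening: 0.0428
finger_force: 53.5
time_s: 12.25
tool_pos: [0.4895, 0.0266, 0.1068]
tool_rot: [-0.913, -3.006, 0.001]
contact_force: [-8.2, 0.5, 10.3]
opening: 0.0429
finger_force: 54.0
```

```bash
python3 -m pendant '[{"x":0,"y":0,"z":1,"turn":0,"claw":0.4},{"x":0,"y":0,"z":0,"turn":0,"claw":0.55},{"x":0,"y":0,"z":0,"turn":0,"claw":0.7},{"x":0,"y":0,"z":0,"turn":0,"claw":0.8},{"x":0,"y":0,"z":0,"turn":0,"claw":0.8},{"x":0,"y":0,"z":20,"turn":0,"claw":0.8},{"x":0,"y":0,"z":35,"turn":0,"claw":0.8},{"x":0,"y":0,"z":35,"turn":0,"claw":0.8},{"x":0,"y":0,"z":35,"turn":0,"claw":0.8},{"x":0,"y":0,"z":30,"turn":0,"claw":0.8},{"x":0,"y":0,"z":0,"turn":0,"claw":0.6}]'
python3 - <<'E'
from h import *
im=look('side','side6.png')
P=cloud(im);X,Y,Z=P[...,0],P[...,1],P[...,2];ok=im['z_map']>0
m=ok&(Z>.06)&(Z<.14)&(X>.45)&(X<.52)&(Y>-.01)&(Y<.06); print('top',np.percentile(P[m][:,2],[90,95,98]),circ(P[m][:,:2],.022))
m=ok&(Z>.15)&(Z<.18)&(X>.5)&(X<.65)&(Y>.1)&(Y<.22); print('knob',P[m].mean(0))
print(spotter.pinpoint('keeper_knob','side')[:1], ray_at(im,spotter.pinpoint('keeper_knob','side')[0]['position'],.155))
cv2.imwrite('pics/s6c.png',cv2.resize(im['pixels'][150:300,190:350],None,fx=4,fy=4,interpolation=cv2.INTER_CUBIC))
E
```

```text
time_s: 13.17
tool_pos: [0.4924, 0.0264, 0.2686]
tool_rot: [0.909, 2.993, 0.004]
contact_force: [1.4, -1.0, 1.3]
opening: 0.0576
finger_force: 0.0
top [0.11859085 0.1195472  0.12038105] [0.4875214  0.02670003]
knob [0.58435442 0.1655812  0.16523986]
[{'position': [208.7, 241.3], 'p': 0.79}] [0.58390085 0.15984364 0.155     ]
```

View pics/s6c.png

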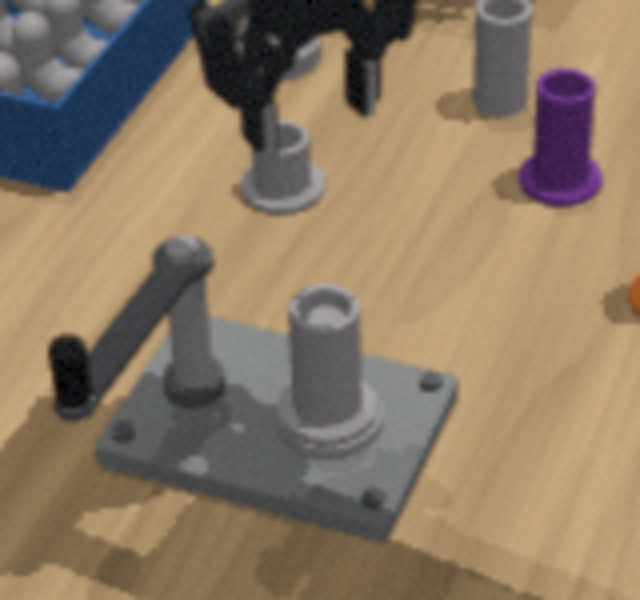

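The sleeve is fully home: its flange is flush on the shoulder at ~(330,420) in the crop, and its top is at z=0.120. Now I'll cage the knob at (0.584, 0.162).

```bash
python3 -m pendant '[{"x":12,"y":17,"z":0,"turn":-7,"claw":0.6},{"x":12,"y":17,"z":0,"turn":-7,"claw":0.6},{"x":12,"y":17,"z":0,"turn":-7,"claw":0.6},{"x":12,"y":17,"z":0,"turn":-7,"claw":0.6},{"x":12,"y":17,"z":0,"turn":-7,"claw":0.6},{"x":12,"y":17,"z":0,"turn":-7,"claw":0.6},{"x":12,"y":17,"z":0,"turn":-7,"claw":0.6},{"x":11,"y":16,"z":0,"turn":-7,"claw":0.6},{"x":0,"y":0,"z":0,"turn":-1,"claw":0.6},{"x":0,"y":0,"z":0,"turn":0,"claw":0.6}]' 20
python3 -m pendant '[{"x":0,"y":0,"z":0,"turn":0,"claw":0.6}]'
```

```text
time_s: 14.15
tool_pos: [0.5831, 0.1619, 0.2574]
tool_rot: [-2.233, -2.207, 0.006]
contact_force: [0.6, 0.2, 0.7]
opening: 0.0508
finger_force: 0.0
time_s: 14.23
tool_pos: [0.5831, 0.1612, 0.2583]
tool_rot: [-2.234, -2.206, 0.005]
contact_force: [-0.5, -0.0, -0.7]
opening: 0.0509
finger_force: 0.0
```

```bash
python3 -m pendant '[{"x":1,"y":1,"z":-35,"turn":0,"claw":0.6},{"x":0,"y":0,"z":-32,"turn":0,"claw":0.6},{"x":0,"y":0,"z":-17,"turn":0,"claw":0.6},{"x":0,"y":0,"z":-12,"turn":0,"claw":0.35},{"x":0,"y":0,"z":0,"turn":0,"claw":0.35},{"x":0,"y":0,"z":0,"turn":0,"claw":0.35}]' 20
python3 - <<'E'
import numpy as np
c=np.array([.582,.0275]);p0=None
for t in np.deg2rad(np.arange(91,-1,-7)):
    p=c+.135*np.array([-np.cos(t),np.sin(t)])
    if p0 is not None: print(((p-p0)*1000).round(1),p.round(3))
    p0=p
E
```

```text
time_s: 14.73
tool_pos: [0.5847, 0.1621, 0.1643]
tool_rot: [-2.237, -2.205, 0.001]
contact_force: [0.6, -0.0, 0.5]
opening: 0.0299
finger_force: 0.0
[-16.5  -0.7] [0.568 0.162]
[-16.3  -2.7] [0.552 0.159]
[-15.8  -4.7] [0.536 0.154]
[-15.1  -6.6] [0.521 0.148]
[-14.2  -8.4] [0.507 0.139]
[-13.1 -10. ] [0.493 0.129]
[-11.8 -11.6] [0.482 0.118]
[-10.3 -12.9] [0.471 0.105]
[ -8.6 -14.1] [0.463 0.091]
[ -6.8 -15. ] [0.456 0.076]
[ -5.  -15.7] [0.451 0.06 ]
[ -3.  -16.2] [0.448 0.044]
[ -1.  -16.5] [0.447 0.028]
```

```bash
python3 -m pendant '[{"x":-16.5,"y":-0.5,"z":0,"turn":7,"claw":0.35},{"x":-16.5,"y":-2.5,"z":0,"turn":7,"claw":0.35},{"x":-16,"y":-4.5,"z":0,"turn":7,"claw":0.35},{"x":-15,"y":-6.5,"z":0,"turn":7,"claw":0.35},{"x":-14,"y":-8.5,"z":0,"turn":7,"claw":0.35},{"x":-13,"y":-10,"z":0,"turn":7,"claw":0.35},{"x":-12,"y":-11.5,"z":0,"turn":7,"claw":0.35},{"x":-10.5,"y":-13,"z":0,"turn":7,"claw":0.35},{"x":-8.5,"y":-14,"z":0,"turn":7,"claw":0.35},{"x":-7,"y":-15,"z":0,"turn":7,"claw":0.35},{"x":-5,"y":-15.5,"z":0,"turn":7,"claw":0.35},{"x":-2,"y":-8,"z":0,"turn":4,"claw":0.35}]' 20 && python3 -m pendant '[{"x":-1.5,"y":-8,"z":0,"turn":3,"claw":0.35},{"x":0,"y":-4,"z":0,"turn":1,"claw":0.35},{"x":0,"y":0,"z":0,"turn":0,"claw":0.35}]'
```

```text
time_s: 15.73
tool_pos: [0.4498, 0.0521, 0.1671]
tool_rot: [0.261, 3.126, 0.0]
contact_force: [0.1, 0.9, -0.1]
opening: 0.0297
finger_force: 0.6
time_s: 15.98
tool_pos: [0.4487, 0.0403, 0.1669]
tool_rot: [0.16, 3.133, -0.001]
contact_force: [0.8, -0.1, 0.4]
opening: 0.03
finger_force: 0.0
```

Now I'll press gently on until the stop resists.

```bash
python3 -m pendant '[{"x":0,"y":-4,"z":0,"turn":2,"claw":0.35},{"x":0,"y":-4,"z":0,"turn":2,"claw":0.35},{"x":0,"y":-3,"z":0,"turn":2,"claw":0.35},{"x":0,"y":0,"z":0,"turn":0,"claw":0.35}]' && python3 -m pendant '[{"x":0,"y":-2,"z":0,"turn":0,"claw":0.35},{"x":0,"y":-2,"z":0,"turn":0,"claw":0.35},{"x":0,"y":0,"z":0,"turn":0,"claw":0.35}]'
```

```text
time_s: 16.32
tool_pos: [0.4485, 0.0299, 0.1662]
tool_rot: [-0.005, 3.138, -0.001]
contact_force: [-0.2, 0.4, 0.3]
opening: 0.0297
finger_force: 0.0
time_s: 16.57
tool_pos: [0.4478, 0.026, 0.1648]
tool_rot: [-0.004, 3.141, -0.0]
contact_force: [0.8, -0.3, 0.4]
opening: 0.03
finger_force: 0.0
```

```bash
python3 -m pendant '[{"x":0,"y":-1.5,"z":0,"turn":0,"claw":0.35},{"x":0,"y":-1.5,"z":0,"turn":0,"claw":0.35},{"x":0,"y":0,"z":0,"turn":0,"claw":0.35}]' && python3 -m pendant '[{"x":0,"y":-1,"z":0,"turn":0,"claw":0.35},{"x":0,"y":-1,"z":0,"turn":0,"claw":0.35},{"x":0,"y":0,"z":0,"turn":0,"claw":0.35}]'
```

```text
time_s: 16.82
tool_pos: [0.4475, 0.023, 0.1643]
tool_rot: [0.005, -3.141, 0.0]
contact_force: [-0.2, 0.6, 0.5]
opening: 0.0296
finger_force: 0.1
time_s: 17.07
tool_pos: [0.4474, 0.0218, 0.1642]
tool_rot: [0.005, -3.141, -0.003]
contact_force: [0.2, 4.7, 0.8]
opening: 0.0301
finger_force: 2.4
```

```bash
python3 -m pendant '[{"x":0,"y":-1,"z":0,"turn":0,"claw":0.35},{"x":0,"y":-0.5,"z":0,"turn":0,"claw":0.35},{"x":0,"y":0,"z":0,"turn":0,"claw":0.35}]' && python3 -m pendant '[{"x":0,"y":2,"z":0,"turn":0,"claw":0.35},{"x":0,"y":2.5,"z":0,"turn":0,"claw":0.6},{"x":0,"y":1,"z":0,"turn":0,"claw":0.6},{"x":0,"y":0,"z":0,"turn":0,"claw":0.6},{"x":0,"y":0,"z":15,"turn":0,"claw":0.6},{"x":0,"y":0,"z":30,"turn":0,"claw":0.6},{"x":0,"y":0,"z":35,"turn":0,"claw":0.6},{"x":-10,"y":-30,"z":20,"turn":0,"claw":0.6},{"x":-10,"y":-38,"z":0,"turn":0,"claw":0.6},{"x":-10,"y":-38,"z":0,"turn":0,"claw":0.6},{"x":0,"y":-20,"z":0,"turn":0,"claw":0.6},{"x":0,"y":0,"z":0,"turn":0,"claw":0.6}]'
python3 - <<'E'
from h import *
for c in ['side','top']:
    im=look(c,c+'7.png');P=cloud(im);X,Y,Z=P[...,0],P[...,1],P[...,2];ok=im['z_map']>0
    m=ok&(Z>.118)&(Z<.142)&(X>.40)&(X<.65)&(Y>-.05)&(Y<.12)
    print('arm',cv2.minAreaRect((P[m][:,:2]*1000).astype(np.float32)))
    m=ok&(Z>.150)&(Z<.18)&(X>.40)&(X<.5)&(Y>-.02)&(Y<.12)
    print('knob',P[m].mean(0).round(4))
im=cv2.imread('pics/side7.png');cv2.imwrite('pics/s7c.png',cv2.resize(im[130:300,180:380],None,fx=3.5,fy=3.5,interpolation=cv2.INTER_CUBIC))
E
```

```text
time_s: 17.32
tool_pos: [0.4474, 0.0217, 0.1642]
tool_rot: [0.006, -3.142, -0.008]
contact_force: [-0.1, 9.9, 0.4]
opening: 0.0297
finger_force: 5.2
time_s: 18.32
tool_pos: [0.417, -0.1042, 0.2646]
tool_rot: [0.003, 3.141, -0.003]
contact_force: [0.2, 0.3, 0.2]
opening: 0.0511
finger_force: 0.0
arm ((516.8914184570312, 29.415191650390625), (39.488136291503906, 166.18612670898438), 88.24189758300781)
knob [0.4448 0.0303 0.1651]
arm ((517.9111328125, 28.387718200683594), (166.0703125, 42.54215621948242), 2.5684945583343506)
knob [0.4445 0.0261 0.1706]
```

View pics/s7c.png

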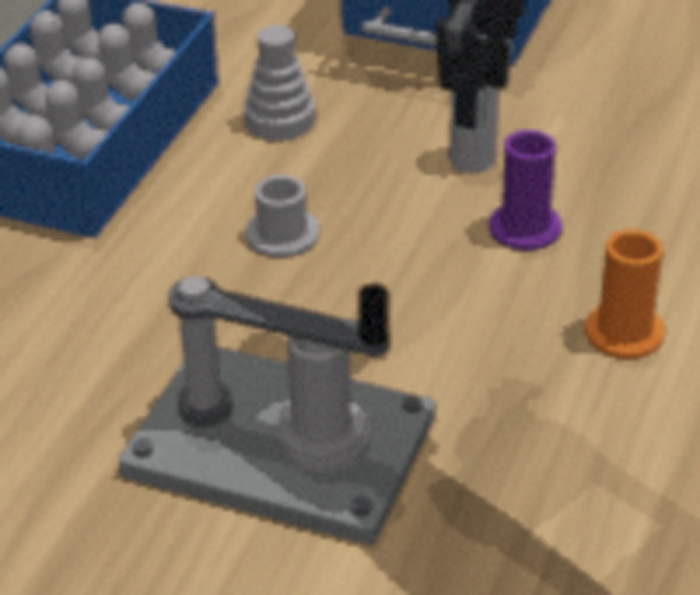

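The keeper lies straight over the seated sleeve (crop ~(320,330)), and the other fittings are where they were. The robot is clear.

```bash
python3 -c "
from plant import ticket
print(ticket.hand_in())"
```

```text
the job is handed in; nothing more can be done
None
```

The sleeve was lowered in the grip until fully home on the shoulder, the keeper is back against its stop and released, and the job is handed in at about 18 s on the robot's clock.

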